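# Put the car key away in the push-latch drawer

### The arm

A 7-joint arm with a two-finger parallel gripper is mounted at the origin on the work surface. World frame = base frame: x ahead of the robot, y to its left, z up, the work surface at z = 0. Lengths are in m, angles in rad, forces in N, time in s.
With the tool pointing down it reaches from about 0.4 to 0.9 m from the base axis. Payload 5.5 kg.
Tool frame: the origin (TCP) lies midway between the tips of the shut fingers; the grasp point (between the pads) lies 19 mm behind it (manip.grip_depth is the distance from the TCP to the grasp point, in m); z points along the fingers, y is the line along which they close (so a half turn about z gives the same grasp; the last joint's range is limited). The gripper opens to 92 mm and grips with 3 to 60 N. Pads are 19 mm wide; open, the fingers measure 130 mm over their backs; the gripper's body (75 mm by 190 mm) begins 47 mm behind the grasp point.
Start: joints at [1.478, 0.501, -0.427, 1.55, 0.221, 1.138, -0.21], TCP at [0.226, -0.609, 0.227] pointing down, gripper open.
Joint ranges: [-2.88, 2.88], [-0.31, 2.03], [-1.54, 1.56], [0.2, 2.42], [-1.41, 4.55], [0.19, 2.02], [-2.57, 2.57]. Speed limits (rad/s): [2.57, 2.57, 3.14, 3.14, 3.14, 3.14, 3.14].

### API

Orientations are given as a unit quaternion [x, y, z, w].
In Python, from bench import manip, effector, viewer gives the robot as it stands. Calls block until the motion is done:
- manip.move_pose(position, orientation): joint-space move of the TCP to a pose.
- manip.servo_line(position, ori=None, vel=0.15): straight line of the TCP; ori=None keeps the orientation; vel is the mean speed in m/s.
- manip.movej(angles): joint-space move.
- effector.open_jaws() and effector.close(f_grip=None): open the fingers fully, or close them until they stop; f_grip is the grip in N (None keeps the last).
- manip.sleep(seconds).
- manip.solve_ik(position, orientation): joint angles nearest the present ones, or None.
- viewer.get_image(name): name is "scene" or "top" or "wrist"; returns the picture (400x640x3 uint8, red, green, blue); there is no depth.
- viewer.get_calibration(name): a dict with "vfov" (degrees; the focal length in pixels is half the picture's height over the tangent of half this angle, whatever the lens; pixels are square), "cx", "cy" (the principal point, pixels), "eye" and "attitude" of the camera in the world. Camera axes: x right, y down, z forward; pixel columns grow to the right and rows downward; lengths in m; the calibration is good to about 2 mm. A picture is of the moment at which its call begins: read the wrist's pose just before it. get_calibration takes no time and is no camera call; for the wrist camera it gives the pose at the moment of the call.
A pose or a line that the arm cannot do raises manip.PlanningError and nothing moves.
- manip.hand_in(): hands the job in; it is judged then, once.
Readings, each from a call of its own:
- manip.current_clock(): time.
- manip.current_q(): joint angles.
- manip.current_joint_velocities(): joint speeds.
- manip.current_tau(): joint torques, N m.
- manip.current_tool_pos(): TCP position.
- manip.current_tcp_rot(): TCP orientation.
- manip.current_force(): force on the tool from outside, world axes, zero at the start.
- manip.current_wrist_torque(): the same for the moment, N m.
- manip.current_finger_gap(): finger opening in m.
- manip.current_gripper_force(): force on a finger pad.
Only numpy, scipy, OpenCV 4.12 (cv2) and the standard library are available. Lean on these libraries where they do the work, as an engineer would, in place of code of your own. Each camera call takes 0.05 s, during which the arm holds its last target. There are 200 camera calls.

### The job

Tidy the hall table: first push shut the drawer that was left open, with the glasses case in it, so that it stays latched. Then press the other drawer so that it pops fully open, lay the car key gently in it and push it shut; at the end both drawers must be latched shut with their contents inside, and the candle glass, the bowl and the small blue box left where they are.

Things in the scene. Friction and masses are not known exactly. Their poses are not given: they have to be found in the camera images.
- unit_full: Small modular drawer unit, white box 200 deep (its x) x 160 wide (its y) x 75 high, fixed to the table; the drawer front faces its -x, towards the robot. Origin: centre of its underside, on the table. Its drawer starts open and holds the glasses case. The two units look alike and may stand in either place.
- drawer_full (a joint): Opening of unit_full's drawer (m), along the unit's -x; starts open. 0 latched shut, front 16 mm proud of the box; 0.10 fully open; -0.012 end stop. Push-push latch: pushed in to -0.009 or beyond and let go, an open drawer springs back to 0 and stays; a latched one comes out to 0.10 in about 1 s. A push that stops short changes nothing (an open one comes out again). 
- drawer_full_front (a point): Middle of the outer face of unit_full's drawer front (dark wood with a brass disc 22 across), 38 above the table; moves with the drawer; axes as the unit's. Panel 144 wide x 60 high x 12 thick, from 8 to 68 above the table.
- drawer_full_floor (a point): Centre of the tray floor of unit_full's drawer, 72 mm behind the front's outer face, 14 above the table; moves with the drawer; axes as the unit's. 
- unit_key: Small modular drawer unit, white box 200 deep (its x) x 160 wide (its y) x 75 high, fixed to the table; the drawer front faces its -x, towards the robot. Origin: centre of its underside, on the table. Its drawer starts latched shut and empty; the car key belongs in it.
- drawer_key (a joint): Opening of unit_key's drawer (m), along the unit's -x; starts at 0. 0 latched shut, front 16 mm proud of the box; 0.10 fully open; -0.012 end stop. Push-push latch: pushed in to -0.009 or beyond and let go, an open drawer springs back to 0 and stays; a latched one comes out to 0.10 in about 1 s. A push that stops short changes nothing (an open one comes out again). 
- drawer_key_front (a point): Middle of the outer face of unit_key's drawer front, 38 above the table; moves with the drawer; axes as the unit's. A spring pushes the drawer out with 3.5 N at 0 and 1.3 N at 0.10; with the latch it takes about 5 N to push home. Push steadily, under 0.15 m/s; a hard shove can bounce past the latch. Panel as on the other drawer.
- drawer_key_floor (a point): Centre of the tray floor of unit_key's drawer, 72 mm behind the front's outer face, 14 above the table; moves with the drawer; axes as the unit's. Tray open on top, inside 120 (x) x 134 (y); side and back walls up to 38, front panel up to 68 above the table. When fully open, the 104 mm next to the panel stick out of the box, the rest is under its roof. Both drawers alike.
- car_key: Black car key fob, loose, lying flat on the table with its buttons up: 62 long (x) x 36 wide (y) x 16 thick, with a steel lug 16 wide that sticks out 13 mm past the +x end; about 60 g. Origin: centre of the fob's underside. Grip it across its 36 mm width.
- glasses_case: Dark blue hard glasses case with a brass line, loose in unit_full's drawer: 56 (x) x 118 (y) x 32 high, 90 g. Origin: centre of its underside.
- candle_glass: Bystander: loose empty candle glass, clear, 72 across, 80 high. Origin: centre of its underside.
- bowl: Bystander: loose blue bowl, 110 across, 45 high. Origin: centre of its underside.
- bulb_box: Bystander: loose blue carton 60 x 60 x 110 high. Origin: centre of its underside.
There are look-alikes about, which are no part of the job. What is meant by the car_key is not red, and is the smaller of those in its own colour. Several things have the shape of the glasses_case; the one meant has the colours described above.

How it is judged:
On the way, in this order (a step that is already met when the one before it is completed fails the run):
1. the open drawer is latched shut and let go, with the glasses case in it (value of joint drawer_full between -0.005 and 0.005 m and x of glasses_case in the frame of drawer_full_floor between -0.05 and 0.05 m and y of glasses_case in the frame of drawer_full_floor between -0.05 and 0.05 m and z of glasses_case in the frame of drawer_full_floor between -0.006 and 0.03 m and contact force between each of the arm, the fingers and unit_full below 0.2 N), for 0.3 s.
2. the other drawer has popped open (value of joint drawer_key above 0.085 m), for 0.2 s.
3. the car key lies in that open drawer, let go (x of car_key in the frame of drawer_key_floor between -0.06 and 0.06 m and y of car_key in the frame of drawer_key_floor between -0.066 and 0.066 m and z of car_key in the frame of drawer_key_floor between -0.006 and 0.02 m and value of joint drawer_key above 0.06 m and contact force between the fingers and car_key below 0.1 N and linear speed of car_key below 0.05 m/s), for 0.2 s.
At the end, for the whole second after the job is handed in: Both drawers latched shut (joints within 5 mm of 0) and still; the car key lies in the tray of unit_key's drawer and the glasses case in the tray of unit_full's drawer, both at rest (value of joint drawer_full between -0.005 and 0.005 m and value of joint drawer_key between -0.005 and 0.005 m and x of glasses_case in the frame of drawer_full_floor between -0.05 and 0.05 m and y of glasses_case in the frame of drawer_full_floor between -0.05 and 0.05 m and z of glasses_case in the frame of drawer_full_floor between -0.006 and 0.03 m and x of car_key in the frame of drawer_key_floor between -0.06 and 0.06 m and y of car_key in the frame of drawer_key_floor between -0.066 and 0.066 m and z of car_key in the frame of drawer_key_floor between -0.006 and 0.02 m and linear speed of each of car_key, glasses_case below 0.03 m/s); the robot touches nothing.
It fails at once if the candle glass is moved by more than 30 mm or tipped (distance of candle_glass from where it was at the start of the episode above 0.03 m or angle between candle_glass's own z axis and vertical above 0.5 rad).
It fails at once if the bowl is moved by more than 30 mm or tipped (distance of bowl from where it was at the start of the episode above 0.03 m or angle between bowl's own z axis and vertical above 0.5 rad).
It fails at once if the bulb box is moved by more than 30 mm or tipped (distance of bulb_box from where it was at the start of the episode above 0.03 m or angle between bulb_box's own z axis and vertical above 0.5 rad).
It fails at once if the car key is dropped or thrown (it moves faster than 0.9 m/s while not held) (linear speed of car_key above 0.9 m/s and contact force between the fingers and car_key below 0.05 N).
It also fails if it takes over 72 s, if anything falls off the work surface, if the arm or the gripper's body presses on something with over 40 N, if the wrist force passes 120 N, or if a joint passes its speed limit or range.

## Working session

There is one attempt and no reset: what is moved stays moved. The work goes in short steps, each a Python script; the robot and the scene stay as the last script left them, time stands still between calls to the robot, and variables do not carry over. Pictures are saved under pics/ and viewed, at most 10 in all, crops included, and the job is handed in when it is done.

```bash
mkdir -p pics; python3 - <<'E'
from bench import manip, effector, viewer
import cv2
for n in ("top","scene"):
    im=viewer.get_image(n); cv2.imwrite(f"pics/{n}0.png",im[:,:,::-1]); c=viewer.get_calibration(n); print(n,c)
print(manip.current_tcp_rot())
E
```

```text
top {'vfov': 44.9680939265076, 'cx': 317.6160050893077, 'cy': 196.0805727622357, 'eye': array([0.34120731, 0.03026227, 1.44468408]), 'attitude': array([-0.69944439,  0.71102466, -0.04178003,  0.0589568 ])}
scene {'vfov': 50.34809688392804, 'cx': 325.14864610148, 'cy': 198.3020196336926, 'eye': array([ 1.15119389, -0.03066832,  0.87741282]), 'attitude': array([ 0.71547173,  0.62664972, -0.20473488, -0.23128763])}
[ 9.84212422e-01  1.76989082e-01 -1.37601748e-04 -8.68572618e-04]
```

View pics/top0.png

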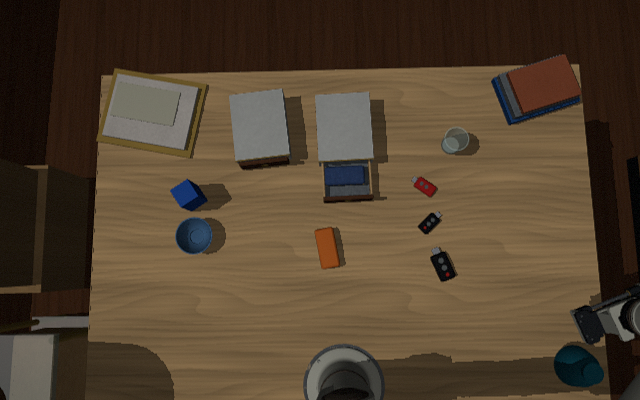

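View pics/scene0.png

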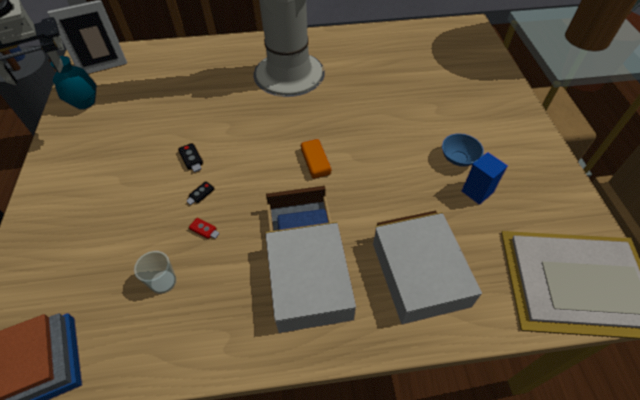

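The top view shows the two units with roofs at (260,126), shut, and (344,126), open with the dark blue case at (346,175). The orange case at (327,247) is a look-alike.

There are three candidate keys: red (425,186), small black (430,223) and larger black (443,264). The small black one fits: it isn't red, and it's the smaller of the two black ones. I'll measure it and check it in an enlarged crop.

```bash
cat > h.py <<'E'
from bench import manip, effector, viewer
import numpy as np, cv2
from scipy.spatial.transform import Rotation as R
def cam(n):
    c=viewer.get_calibration(n); f=200/np.tan(np.radians(c["vfov"])/2)
    return f,c["cx"],c["cy"],np.array(c["eye"]),R.from_quat(c["attitude"])
def ray(c,px,z):
    f,cx,cy,e,r=c; px=np.atleast_2d(px).astype(float)
    d=r.apply(np.c_[(px[:,0]-cx)/f,(px[:,1]-cy)/f,np.ones(len(px))])
    return e+d*((z-e[2])/d[:,2])[:,None]
def proj(c,P):
    f,cx,cy,e,r=c; p=r.inv().apply(np.atleast_2d(P)-e); return p[:,:2]/p[:,2:]*f+[cx,cy]
def down(yaw):  # tool z down, tool x axis (perp. to closing line) at yaw in world; y = closing
    x=np.array([np.cos(yaw),np.sin(yaw),0]); z=np.array([0,0,-1.]); return R.from_matrix(np.c_[x,np.cross(z,x),z]).as_quat()
E
python3 - <<'E'
from h import *
im=viewer.get_image("top"); c=cam("top")
hsv=cv2.cvtColor(im,cv2.COLOR_RGB2HSV)
def comps(m,z,lab,amin):
    n,L,s,ce=cv2.connectedComponentsWithStats(m.astype(np.uint8))
    for i in range(1,n):
        if s[i,4]>amin:
            yx=np.argwhere(L==i)[:,::-1]; P=ray(c,yx,z)[:,:2]
            r=cv2.minAreaRect((P*1000).astype(np.float32)); b=cv2.boxPoints(r)
            print(lab,ce[i].round(1),s[i,4],"rect",np.round(r[0],1),np.round(r[1],1),round(r[2],1),"mean",(P.mean(0)*1000).round(1))
w=(hsv[...,1]<45)&(hsv[...,2]>95); w[:80]=0;w[175:]=0;w[:,:215]=0;w[:,385:]=0
comps(cv2.morphologyEx(w.astype(np.uint8),cv2.MORPH_OPEN,np.ones((3,3))),.075,"roof",500)
k=(hsv[...,2]<60); k[:200]=0;k[290:]=0;k[:,:400]=0;k[:,470:]=0
comps(k,.012,"blk",40)
a=cv2.resize(im[170:290,400:480],None,fx=5,fy=5,interpolation=cv2.INTER_CUBIC)
b=cv2.resize(im[85:215,220:385],None,fx=2.4,fy=4.615/1.0*1.0,interpolation=cv2.INTER_CUBIC)
b=cv2.resize(im[85:235,220:385],(396,360),interpolation=cv2.INTER_CUBIC); b=cv2.copyMakeBorder(b,0,240,0,0,cv2.BORDER_CONSTANT)
cv2.imwrite("pics/crop1.png",np.hstack([a,b])[:,:,::-1])
E
```

```text
roof [258.6 124.2] 3542 rect [755.7 232.7] [199.5 158.7] 6.2 mean [754.8 232.6]
roof [343.5 126.1] 3610 rect [744.5 -16.5] [199.6 159.1] 2.1 mean [743.6 -16.6]
blk [428.9 223.1] 259 rect [ 463.1 -266.7] [37.  69.9] 43.3 mean [ 460.6 -264. ]
blk [442.7 266. ] 432 rect [ 335.1 -299.5] [81.7 53.8] 24.3 mean [ 334.5 -298.1]
```

View pics/crop1.png

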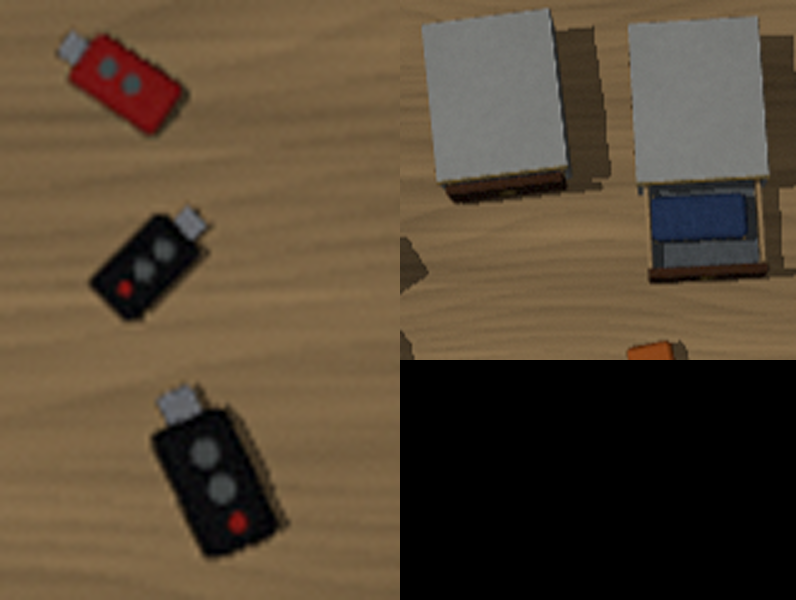

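The crop confirms it: the small black key has its fob centred near top pixel (429,223), with the lug towards the upper right, so its yaw is about -45°. The shut unit on the left is unit_key, the open one on the right is unit_full, and both roofs measure 200x159. Next I'll push the open drawer shut.

```bash
cat >> h.py <<'E'
UF=(np.array([.7445,-.0165]),np.radians(2.1)); UK=(np.array([.7557,.2327]),np.radians(6.2))
def pt(U,lx,ly=0,z=.038):
    p,a=U; return [p[0]+lx*np.cos(a)-ly*np.sin(a),p[1]+lx*np.sin(a)+ly*np.cos(a),z]
def fwd(U):  # outside force along unit +x
    return float(np.dot(manip.current_force()[:2],[np.cos(U[1]),np.sin(U[1])]))
HALF=.0095
def tcpx(o): return -.116-o-HALF   # local x of TCP touching the front at opening o
def press(U,lo=-.004,fmax=14):
    manip.servo_line(pt(U,tcpx(lo)),vel=.06); f0=fwd(U); print("start press",round(f0,2))
    o=lo
    while o>-.022:
        o-=.001; manip.servo_line(pt(U,tcpx(o)),vel=.03); f=fwd(U); print(round(o,4),round(f,2))
        if abs(f)>fmax: break
E
python3 - <<'E'
from h import *
print(manip.current_clock())
effector.close(5)
q=down(UF[1]); 
for cand in (q,down(UF[1]+np.pi)):
    s=manip.solve_ik(pt(UF,tcpx(.13),z=.15),cand); print(s)
sols=[(c,manip.solve_ik(pt(UF,tcpx(.13),z=.15),c)) for c in (q,down(UF[1]+np.pi))]
sols=[s for s in sols if s[1] is not None]
q=min(sols,key=lambda s:abs(s[1][6]))[0]
manip.move_pose(pt(UF,tcpx(.13),z=.15),q)
manip.servo_line(pt(UF,tcpx(.13)),vel=.15)
print(manip.current_clock(),fwd(UF))
press(UF)
manip.sleep(.1)
manip.servo_line(pt(UF,tcpx(.04)),vel=.08)
print(manip.current_clock(),fwd(UF),manip.current_tool_pos())
cv2.imwrite("pics/a.png",viewer.get_image("top")[60:300,180:500,::-1].repeat(2,0).repeat(2,1))
E
```

```text
0.15
[ 0.72146329  0.41371999 -0.869483    2.00536925  0.40255342  0.9010559
 -1.8968713 ]
[ 0.93942678  0.58189252 -1.19883697  2.00032671  0.64798934  1.01277128
  1.03170852]
4.7833 0.7432951209257554
start press -3.78
-0.005 -3.5
-0.006 -4.76
-0.007 -2.64
-0.008 -4.34
-0.009 -2.92
-0.01 -3.4
-0.011 -7.21
-0.012 -10.48
-0.013 -13.69
-0.014 -16.73
10.5917 0.035998131804557944 [ 0.58032183 -0.02287565  0.03841806]
```

View pics/a.png

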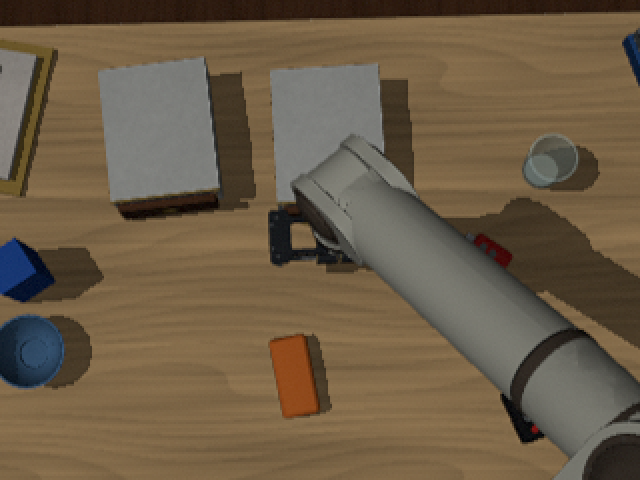

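The drawer on the right is shut: with the finger retreated 40 mm the force is 0.04 N and no tray shows. Next I'll press the other drawer.

```bash
python3 - <<'E'
from h import *
q=down(UK[1]+np.pi)
manip.servo_line(pt(UF,tcpx(.05),z=.13),vel=.2)
manip.move_pose(pt(UK,tcpx(.025),z=.13),q)
manip.servo_line(pt(UK,tcpx(.025)),vel=.15)
print(manip.current_clock(),fwd(UK))
press(UK,lo=-.002)
manip.servo_line(pt(UK,tcpx(.13)),vel=.14)
manip.sleep(.3)
print(manip.current_clock(),fwd(UK),manip.current_tool_pos())
manip.servo_line(pt(UK,tcpx(.14),z=.2),vel=.25)
# go look at key
K=np.array([.4605,-.264]); 
effector.open_jaws()
best=[(a,manip.solve_ik([*K,.16],down(a))) for a in np.radians([-46,134])]
for a,s in best: print(a,s)
a=min([b for b in best if b[1] is not None],key=lambda b:abs(b[1][6]))[0]
manip.move_pose([*K,.16],down(a))
print(manip.current_clock(),a)
c=cam("wrist"); im=viewer.get_image("wrist"); np.save("w.npy",im)
import pickle; pickle.dump(c,open("w.pkl","wb"))
t=viewer.get_image("top")[60:300,180:500]
cv2.imwrite("pics/b.png",np.hstack([im[:,:,::-1],cv2.copyMakeBorder(t[40:160,30:190],0,280,0,0,cv2.BORDER_CONSTANT)[:,:,::-1]]))
E
```

```text
12.9833 0.6895166293703593
start press -2.92
-0.003 -4.61
-0.004 -3.23
-0.005 -3.45
-0.006 -2.67
-0.007 -3.62
-0.008 -3.39
-0.009 -3.5
-0.01 -4.51
-0.011 -7.45
-0.012 -10.03
-0.013 -12.47
-0.014 -16.59
18.0583 0.44032775333800545 [0.50195884 0.20521097 0.03790234]
-0.8028514559173916 [-0.24419285  0.47485188  0.90889124  1.94673627 -0.46211705  0.94232368
 -1.48162588]
2.3387411976724017 [ 1.2687598   0.54843655 -1.03035713  1.89919201  0.55488855  1.013219
  0.76181765]
22.0333 2.3387411976724017
```

View pics/b.png

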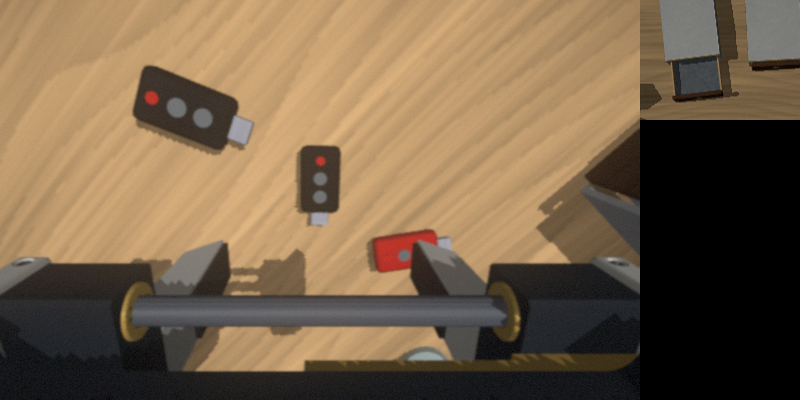

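The wrist view shows the small black key centred at (320,179), aligned with the fingers; the red key is at (407,250) and the big black one at (187,108). The top inset shows the left drawer popped open and the right one shut. I'll turn those pixels into grasp coordinates.

```bash
python3 - <<'E'
from h import *
import pickle
c=pickle.load(open("w.pkl","rb"))
k=ray(c,[[301,147],[339,147],[339,211],[301,211]],.016); m=k.mean(0); print(m.round(4),"sizes",np.linalg.norm(k[0]-k[1]),np.linalg.norm(k[1]-k[2]))
d=(k[2]+k[3]-k[0]-k[1])[:2]; print("yaw",np.degrees(np.arctan2(d[1],d[0])))
u=d/np.linalg.norm(d); v=np.array([-u[1],u[0]])
r=ray(c,[[373,240],[437,230],[440,262],[377,271],[452,240]],.016)
b=ray(c,[[145,66],[238,100],[222,150],[134,120]],.018)
for n,p in (("red",r),("big",b)): print(n,np.c_[(p-m)[:,:2]@u,(p-m)[:,:2]@v].round(3).tolist())
E
```

```text
[ 0.4598 -0.2601  0.016 ] sizes 0.03323960737890156 0.059483144083371645
yaw -45.79226450940782
red [[0.059, 0.05], [0.049, 0.11], [0.083, 0.117], [0.092, 0.056], [0.059, 0.126]]
big [[-0.096, -0.142], [-0.069, -0.068], [-0.027, -0.085], [-0.053, -0.158]]
```

The measured size is 33x59 against 36x62, which fits, and the fingers clear the neighbouring keys. I'll grasp it and lay it in diagonally, since the open fingers are 130 mm wide and the visible tray only 104x134.

```bash
python3 - <<'E'
from h import *
K=[.4598,-.2601]; a=np.radians(134.2)
manip.servo_line([*K,.03],ori=down(a),vel=.15); manip.servo_line([*K,.004],vel=.06)
effector.close(20); print("gap",manip.current_finger_gap(),manip.current_gripper_force())
manip.servo_line([*K,.15],vel=.15); print("gap",manip.current_finger_gap())
P=pt(UK,-.152,z=.15)
best=[]
for t in (33,-33):
    y=UK[1]+np.pi+np.radians(t); s=manip.solve_ik(P,down(y)); print(t,s)
    if s is not None: best.append((abs(s-manip.current_q()).max(),y))
y=min(best)[1]
manip.move_pose(P,down(y)); print(manip.current_clock(),manip.current_finger_gap(),np.degrees(y))
manip.servo_line(pt(UK,-.152,z=.06),vel=.12)
cv2.imwrite("pics/c.png",np.hstack([cv2.resize(viewer.get_image("wrist"),(400,250)),viewer.get_image("scene")[150:400,300:640][:,:340]])[:,:,::-1])
E
```

```text
gap 0.035813379774288716 19.942534267902374
gap 0.03611550363486354
33 [ 0.3262959   0.81421689 -1.09992775  1.62418159  0.77034872  1.19603022
  1.30726573]
-33 [ 0.27163822  0.75075269 -0.98632347  1.6258793   0.67600591  1.14165656
  0.21724798]
27.575 0.03609816570489389 219.20000000000002
```

View pics/c.png

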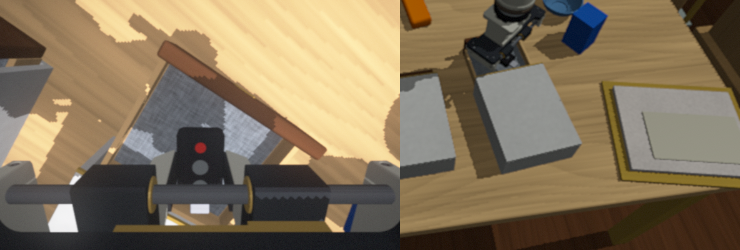

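The key is held over the open tray at wrist inset (200,165), the fob is inside the walls, and the gripper is clear of the blue box at (583,28). I'll lower and release it.

```bash
python3 - <<'E'
from h import *
manip.servo_line(pt(UK,-.152,z=.025),vel=.08)
for z in (.0225,.0205,.019,.018):
    manip.servo_line(pt(UK,-.152,z=z),vel=.03); f=manip.current_force(); print(z,f.round(2))
    if f[2]>2.5: break
effector.open_jaws(); manip.sleep(.25); print(manip.current_finger_gap(),manip.current_force().round(2))
manip.servo_line(pt(UK,-.152,z=.13),vel=.12)
q=down(UK[1]+np.pi)
effector.close(5)
manip.move_pose(pt(UK,tcpx(.14),z=.13),q); print(manip.current_clock())
cv2.imwrite("pics/d.png",cv2.resize(np.hstack([viewer.get_image("wrist")[:, ::1],viewer.get_image("top")[80:280,160:480].repeat(2,0).repeat(2,1)]),(800,250))[:,:,::-1])
E
```

```text
0.0225 [ 0.14  0.34 -0.01]
0.0205 [ 0.11 -0.29 -1.47]
0.019 [-0.6  -0.17 -0.69]
0.018 [ 0.06  0.83 -0.09]
0.09180589067051872 [ 1.05 -1.58 -0.69]
34.5833
```

View pics/d.png

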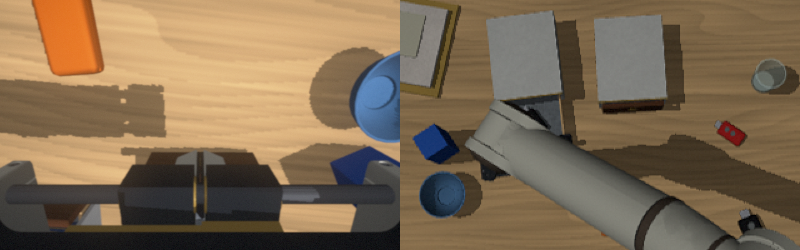

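The gripper hides the tray here, so I'll check it from the scene camera.

```bash
python3 - <<'E'
from h import *
manip.servo_line(pt(UK,tcpx(.15)),vel=.2); print(manip.current_clock(),fwd(UK))
cv2.imwrite("pics/e.png",cv2.resize(viewer.get_image("scene")[130:260,330:530],(800,520),interpolation=cv2.INTER_CUBIC)[:,:,::-1])
E
```

```text
35.3 -0.7873381450100669
```

View pics/e.png

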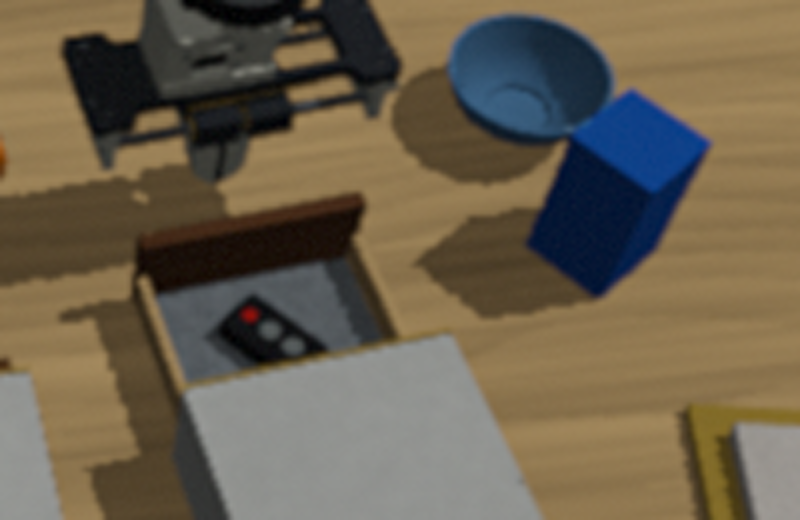

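The key lies flat in the open tray, its red button at (250,315). The finger stands clear in front at (215,160), and the bowl and blue box look undisturbed. Now I'll push the drawer shut.

```bash
python3 - <<'E'
from h import *
press(UK)
manip.sleep(.1)
manip.servo_line(pt(UK,tcpx(.04)),vel=.08); print("at 40mm",fwd(UK))
manip.servo_line(pt(UK,tcpx(.15)),vel=.15)
manip.servo_line(pt(UK,tcpx(.15),z=.2),vel=.2)
manip.move_pose([.35,-.1,.3],manip.current_tcp_rot()); manip.sleep(.5)
print(manip.current_clock(),manip.current_force().round(2))
cv2.imwrite("pics/f.png",np.vstack([viewer.get_image("top")[80:280,160:480],viewer.get_image("scene")[120:320,240:560]])[:,:,::-1])
E
```

```text
start press -3.22
-0.005 -3.76
-0.006 -3.31
-0.007 -3.15
-0.008 -3.01
-0.009 -3.32
-0.01 -4.96
-0.011 -8.02
-0.012 -8.86
-0.013 -14.18
at 40mm 1.213910890566478
44.8667 [-0.03 -0.76  0.14]
```

View pics/f.png

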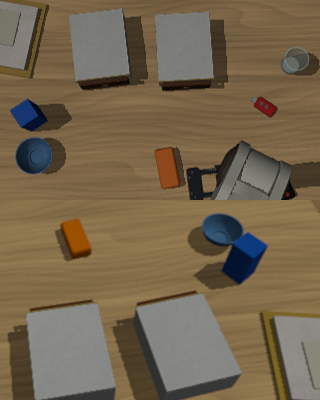

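Both drawers are shut: the fronts at (105,85) and (190,85) show only the latched strip. The candle glass, bowl and blue box are in place, so I'm handing in.

```bash
python3 -c "
from bench import manip
print(manip.hand_in())"
```

```text
the job is handed in; nothing more can be done
None
```

I handed the job in at about 45 s of robot time: both drawers look latched shut in the last pictures, the glasses case and car key were seen in their trays before closing, and the candle glass, bowl and blue box look undisturbed; no verdict came back.

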